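# Raise and hold the counter sign

### The job

The telescopic sign stand on the bakery counter has to go up to full height. First push the black plunger on its foot fully down to trip the transport catch; then take the grip head of the mast from above so that its side button is squeezed in while the mast is still down, and, keeping it squeezed, pull the mast straight up past the first stop to the second stop. Finish still holding it up there with the button squeezed (it sinks back if let go), and do not disturb the bakes and the jam jar around it.

Things in the scene. Friction and masses are not known exactly. Their poses are not given: they have to be found in the camera images.
- stand: Fixed telescopic sign stand; position and yaw vary. Origin on the counter under the mast's vertical axis; z up, x across the foot, y along it. Steel foot 110 (x) by 230 (y) by 14 mm, y = -155 to +75. On it a dark square sheath 30 mm wide up to z = 115 mm at the origin, and a grey catch housing 36 mm wide, 50 mm high, y = -20 to -127 mm, with the plunger on top at y = -100.
- plunger_top (a point): Centre of the top of the plunger's round black cap, 28 mm in diameter, 75 mm above the counter when up; at (0, -100 mm) of the stand, across the mast from the sign panel. It is pushed straight down.
- plunger (a joint): Plunger stroke: 0 up, 0.014 m fully down. It springs back: about 3 N at first, 9 to 13 N at the bottom (spring plus catch). Only a push through more than about 12 mm counts as full.
- catch (a joint): Transport catch: 0 locked (mast cannot rise), about 0.010 m when the plunger has been pushed fully down; it stays there by friction after the plunger springs back. A steel pin (8 mm thick), flush with the end of the housing when locked, then stands 10 mm proud.
- head: Grip head on top of the mast, rises with it: black block 34 (x) by 30 (y) by 40 mm high. Origin: block centre, 148 mm above the counter when down; axes as the stand's. A slate sign panel 10 mm thick hangs on its +y side, y = 43 to 157, z = -69 to +19 mm. Nothing is above it: grip from above, fingers closing along its x axis (39 mm over block and button).
- squeeze (a joint): Release button, a steel pad 20 mm wide (y) and 26 mm high centred on the head's +x face, standing 5 mm proud: 0 out, 0.005 m when squeezed flush with the face (about 6 N); it springs out. The mast can rise from the bottom, and pass the first stop, only while it is squeezed in more than 3 mm.
- mast (a joint): Height of the mast: 0 down, first stop at 0.070 m (it stops there if the button is out), second stop (end of travel) at 0.140 m. It does not latch: weight and a return spring pull it down with about 3 to 8 N at any height, so it must be held.
- slate: Fixed bystander: slate slab 220 by 260 mm on a wooden riser, 38 mm high in all; four bakes lie on it. Origin on the counter under its centre; position and yaw vary.
- muffin_a: Bystander muffin standing by the stand, 72 mm in diameter, 63 mm high; origin at its underside.
- jam_jar: Bystander jam jar by the stand, 50 mm in diameter, 70 mm high; origin at its underside.
- bun_a: Bystander swirl bun on the slate, 92 mm in diameter, 27 mm high; origin at its underside.
- bun_b: Bystander swirl bun on the slate, the same.
- danish: Bystander round danish with berries on the slate, 84 mm in diameter, 30 mm high; origin at its underside.
- muffin_b: Bystander muffin on the slate, as muffin_a.

How it is judged:
By the outcome, as a careful person would: the job done as asked, in the order asked, and still so for the second after the job is handed in, while the arm keeps its last pose, push and grip.
It also fails if it takes over 43 s, if anything falls off the work surface, if the arm or the gripper's body presses on something with over 40 N, if the wrist force passes 120 N, or if a joint passes its speed limit or range.

### The arm

A 7-joint arm with a two-finger parallel gripper is mounted at the origin on the work surface. World frame = base frame: x ahead of the robot, y to its left, z up, the work surface at z = 0. Lengths are in m, angles in rad, forces in N, time in s.
With the tool pointing down it reaches from about 0.4 to 0.85 m from the base axis. Payload 10.4 kg.
Tool frame: the origin (TCP) lies on the centre line of the jaws, within the pads' length; the fingertips stand 11 mm ahead of it and the grasp point (between the pads) lies 8 mm behind it; z points along the fingers, y is the line along which they close (so a half turn about z gives the same grasp; the last joint's range is limited). The gripper opens to 87 mm and grips with 3 to 60 N. Pads are 19 mm wide; open, the fingers measure 117 mm over their backs; the gripper's body (75 mm by 190 mm) begins 51 mm behind the grasp point.
Start: joints at [-1.245, 0.332, -0.065, 1.46, 0.022, 1.35, -0.088], TCP at [0.214, 0.587, 0.234] pointing down, gripper open.
Joint ranges: [-2.6, 2.6], [-0.5, 2.12], [-1.47, 1.34], [0.16, 2.42], [-1.27, 4.41], [0.06, 2.06], [-2.6, 2.6]. Speed limits (rad/s): [2.22, 2.22, 2.79, 2.79, 3.14, 3.14, 3.14].

### API

Orientations are given as a unit quaternion [x, y, z, w].
In Python, from bench import r gives the robot as it stands.
- The arm moves only by the shell command python3 -m pendant 'ROWS' [OPENING] [FORCE]. ROWS is JSON, a list of rows, each a list of 4 numbers: the shift along the tool's x, y, z in m, then the turn about the tool's z in rad. A call has 1 to 8 rows; each row shifts and turns the commanded pose from where the row before left it, along the tool's axes as they then stand; what a row does not reach is not made up. A row lasts 1/12 s, in which the tool goes at most 41.7 mm and 7.16 degrees, less where a joint would pass 70% of its speed; a pose out of reach is approached as far as the arm can. A call with a gripper value outside its range is refused whole. OPENING is the opening, from 0 (shut) to 1 (fully open), set as the call begins (- or left out, the last holds). The fingers move at their own pace and stop on an object; FORCE is the grip in N (left out, the last holds). Time passes only in rows, so rows that do not move let the fingers close. It gives the time, the measured TCP pose, the force, the opening and the grip force at its end, in the units of the state.
- r.read_state(): the state, without advancing time (a new reading comes with each control period).
- r.camera(name): name is "scene" or "side" or "wrist"; returns a dict with "img" (400x640x3 uint8, red, green, blue), "camera_matrix" (3x3 intrinsics, pixels), "xyz" and "attitude" of the camera in the world. Camera axes: x right, y down, z forward; pixel columns grow to the right and rows downward; lengths in m; the calibration is good to about 2 mm. A picture is of the moment at which its call begins. There is no depth.
- r.close_job(): hands the job in; it is judged then, once.
Trained networks look in the newest picture that a camera, given by its name, has taken for a name from the list of things; names that differ only in an ending like _2 or _b are one class to them, and where a whole thing is asked for, a point or a joint stands for the part that bears it (a point fixed in the world has none). Each returns a list of dicts, best first, with "score" (0 to 1); they miss things now and then, are a little off and sometimes report something else, mostly with a low value. They report only what shows in the picture. A call takes as long as a camera call.
- r.outline_of(thing, camera): "mask" (400x640 bool, what is visible of it) and "bbox" ([centre column, centre row, width, height] in pixels, round what is visible of it).
The state is a dict: "time": time; "joint_positions": joint angles; "joint_vel": joint speeds; "joint_torque": joint torques, N m; "ee_pos": TCP position; "eef_rot": TCP orientation; "ft_force": force on the tool from outside, world axes, zero at the start; "torque": the same for the moment, N m; "width": finger opening in m; "grip_force": force on a finger pad.
Only numpy, scipy, OpenCV 4.12 (cv2) and the standard library are available. Lean on these libraries where they do the work, as an engineer would, in place of code of your own. Each camera call takes 0.05 s, during which the arm holds its last target. There are 200 camera calls.

## Working session

There is one attempt and no reset: what is moved stays moved. The work goes in short steps, Python scripts to look and compute and a shell command to move; the robot and the scene stay as the last step left them, time stands still between calls to the robot, and variables do not carry over. Pictures are saved under pics/ and viewed, at most 10 in all, crops included, and the job is handed in when it is done.

```bash
mkdir -p pics; python3 - <<'E'
from bench import r
import cv2,numpy as np
s=r.read_state();print({k:np.round(v,3).tolist() for k,v in s.items()})
ims=[]
for n in("scene","side","wrist"):
    c=r.camera(n);ims.append(c["img"]);print(n,np.round(c["camera_matrix"],1).tolist(),np.round(c["xyz"],4),np.round(c["attitude"],4).tolist())
    for t in("stand","plunger_top","head","squeeze","catch","muffin_a","jam_jar"):
        print(t,[(np.round(d["bbox"],0).tolist(),round(d["score"],2)) for d in r.outline_of(t,n)][:3])
for n,i in zip("abc",ims): cv2.imwrite(f"pics/{n}.png",i[...,::-1])
cv2.imwrite("pics/all.png",cv2.resize(np.vstack([ims[0],ims[1]]),(480,600))[...,::-1])
E
```

```text
{'time': 0.0, 'joint_positions': [-1.245, 0.333, -0.065, 1.461, 0.022, 1.35, -0.089], 'joint_vel': [-0.0, 0.0, 0.002, 0.001, 0.002, 0.0, 0.001], 'joint_torque': [-0.001, -62.324, 0.024, -38.991, -0.061, 0.039, 0.0], 'ee_pos': [0.214, 0.587, 0.233], 'eef_rot': [0.174, 0.985, -0.001, -0.0], 'ft_force': [0.686, -0.397, -0.076], 'torque': [0.008, -0.025, -0.033], 'grip_force': 0.0, 'width': 0.087}
scene [[423.7, 0.0, 321.6], [0.0, 423.7, 197.4], [0.0, 0.0, 1.0]] [1.0325 0.4389 0.627 ] [0.3368, 0.8302, -0.4064, -0.1796]
stand [([270.0, 172.0, 105.0, 86.0], 0.59)]
plunger_top [([244.0, 153.0, 12.0, 14.0], 0.69), ([444.0, 279.0, 40.0, 42.0], 0.63)]
head [([287.0, 161.0, 61.0, 63.0], 0.72)]
squeeze []
catch []
muffin_a [([244.0, 212.0, 29.0, 32.0], 0.89), ([287.0, 162.0, 64.0, 64.0], 0.67), ([442.0, 280.0, 40.0, 45.0], 0.62)]
jam_jar [([445.0, 278.0, 39.0, 44.0], 0.67), ([388.0, 300.0, 185.0, 147.0], 0.27)]
side [[381.7, 0.0, 317.9], [0.0, 381.7, 200.6], [0.0, 0.0, 1.0]] [ 0.4124 -0.7317  0.7464] [0.906, -0.1057, 0.0382, -0.408]
stand [([328.0, 285.0, 77.0, 170.0], 0.67)]
plunger_top [([334.0, 317.0, 17.0, 14.0], 0.6)]
head [([315.0, 232.0, 30.0, 64.0], 0.79), ([333.0, 320.0, 17.0, 15.0], 0.27)]
squeeze []
catch []
muffin_a [([285.0, 156.0, 20.0, 24.0], 0.78), ([363.0, 265.0, 28.0, 34.0], 0.61)]
jam_jar [([275.0, 287.0, 24.0, 34.0], 0.93)]
wrist [[284.8, 0.0, 321.0], [0.0, 284.8, 201.3], [0.0, 0.0, 1.0]] [0.1506 0.6087 0.3849] [0.813, 0.569, 0.0706, 0.1012]
stand []
plunger_top []
head []
squeeze []
catch []
muffin_a []
jam_jar []
```

```bash
python3 - <<'E'
import cv2,numpy as np
a=cv2.imread("pics/a.png");b=cv2.imread("pics/b.png")
a=cv2.resize(a[90:290,190:390],None,fx=2,fy=2);b=cv2.resize(b[180:400,225:425],None,fx=2,fy=2)
cv2.imwrite("pics/crop.png",np.hstack([a[:400],b[:400]]))
E
```

```text
(no output)
```

View pics/crop.png

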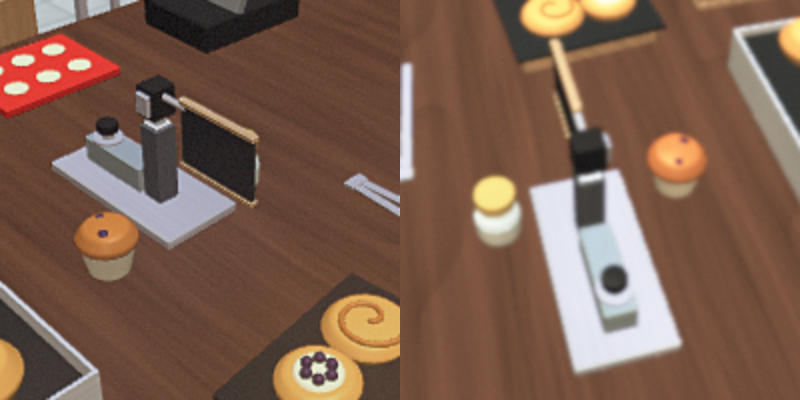

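View pics/all.png

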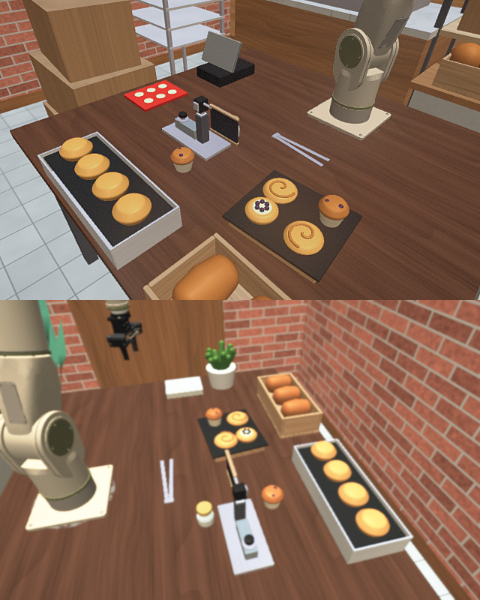

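The scene crop shows the cap at (243.5,153), the head block at about (267,138) with the steel button facing the camera, and foot corners at (216,172), (275,210) and (307,194). In the side view the cap is at (331.5,319) and the head at (319,253), with the jar on the left and a muffin on the right.

```bash
cat > h.py <<'E'
import numpy as np
from scipy.spatial.transform import Rotation as R
from scipy.optimize import least_squares
from bench import r
def P(c):return np.array(c["camera_matrix"]),np.array(c["xyz"]),R.from_quat(c["attitude"]).as_matrix()
def proj(c,X):
    K,t,A=P(c);q=(np.atleast_2d(X)-t)@A@K.T;return q[:,:2]/q[:,2:]
def tri(cs,uv):
    A=np.zeros((3,3));b=np.zeros(3)
    for c,p in zip(cs,uv):
        K,t,M=P(c);d=M@np.linalg.inv(K)@[*p,1];d/=np.linalg.norm(d);Q=np.eye(3)-np.outer(d,d);A+=Q;b+=Q@t
    return np.linalg.solve(A,b)
def st(p,L):
    L=np.atleast_2d(L)/1000;c,s=np.cos(p[2]),np.sin(p[2])
    return np.c_[p[0]+c*L[:,0]-s*L[:,1],p[1]+s*L[:,0]+c*L[:,1],L[:,2]]
def fit(obs,p0):  # obs: (cam,localmm,uv)
    f=lambda p:np.concatenate([(proj(c,st(p,l))[0]-u) for c,l,u in obs])
    o=least_squares(f,p0,loss="soft_l1");return o.x,f(o.x).reshape(-1,2)
E
python3 - <<'E'
from h import *
a=r.camera("scene");b=r.camera("side")
print("plunger",tri([a,b],[(243.5,151.5),(331.5,318)]))
obs=[(b,(-55,75,14),(290,274)),(b,(55,75,14),(335,266)),(b,(55,-155,14),(365,352)),(b,(-55,-155,14),(312,365)),
(a,(55,75,14),(274.5,209)),(a,(-55,75,14),(307,193)),(a,(55,-155,14),(216,171.5)),(a,(0,-100,75),(243.5,151.5)),(b,(0,-100,75),(331.5,318)),
(a,(17,-15,168),(258.5,137)),(a,(-17,15,168),(277,131)),(b,(17,-15,168),(326.5,257)),(b,(-17,-15,168),(311.5,257))]
p,e=fit(obs,[.55,0,0]);print(p,np.round(e,1).tolist())
for n,l in[("plunger",(0,-100,75)),("headtop",(0,0,168))]:print(n,st(p,l))
o=[]
for c,n in((a,"scene"),(b,"side")):
    m=[d for d in r.outline_of("plunger_top",n)][0]["bbox"];h=r.outline_of("head",n)[0]["bbox"];print(m,h)
    for t in("muffin_a","jam_jar"):
        K,tt,A=P(c)
        for d in r.outline_of(t,n):
            q=A@np.linalg.inv(K)@[d["bbox"][0],d["bbox"][1],1];k=(.033-tt[2])/q[2];print(n,t,np.round(tt+k*q,3))
    # all TCP
E
```

```text
plunger [ 0.51824749 -0.33613044  0.07247264]
[ 0.51577567 -0.23741058  0.0202326 ] [[-0.8, -0.6], [-1.4, -1.9], [0.1, 0.1], [-0.6, 0.8], [-1.0, 1.7], [0.9, -2.2], [-1.1, -1.1], [-0.4, -1.1], [-0.2, -0.1], [-1.6, -5.6], [0.3, 0.1], [1.8, -3.9], [0.1, -0.5]]
plunger [[ 0.51779879 -0.33739012  0.075     ]]
headtop [[ 0.51577567 -0.23741058  0.168     ]]
[244.0, 152.4, 11.4, 14.5] [288.6, 160.9, 63.5, 56.4]
scene muffin_a [0.482 0.229 0.033]
scene muffin_a [ 0.641 -0.175  0.033]
scene jam_jar [ 0.638 -0.179  0.033]
[332.9, 319.3, 14.0, 16.8] [314.2, 232.2, 31.8, 62.7]
side muffin_a [ 0.54  -0.228  0.033]
side muffin_a [0.532 0.291 0.033]
side muffin_a [0.545 0.117 0.033]
side jam_jar [ 0.417 -0.202  0.033]
```

```bash
python3 -m pendant '[[0,0,0,0.12],[0,0,0,0.12],[0,0,0,0.12],[0,0,0,0.12],[0,0,0,0.12],[0,0,0,0.12],[0,0,0,0.12],[0,0,0,0.12]]' 0 5
python3 -m pendant '[[0,0,0,0.12],[0,0,0,0.12],[-0.03,0.025,0,0],[-0.03,0.025,0,0],[-0.03,0.025,0,0],[-0.03,0.025,0,0],[-0.03,0.025,0,0],[-0.03,0.025,0,0]]'
python3 -m pendant '[[-0.03,0.025,0,0],[-0.03,0.025,0,0],[-0.03,0.025,0,0],[-0.03,0.025,0,0],[-0.03,0.025,0,0],[0,0,0,0]]'
```

```text
time: 2.37
ee_pos: [0.2136, 0.5874, 0.2336]
eef_rot: [0.611, 0.792, 0.0, -0.0]
ft_force: [1.1, -0.8, -0.9]
width: 0.0418
grip_force: 0.0
time: 3.03
ee_pos: [0.3685, 0.4092, 0.2338]
eef_rot: [0.699, 0.715, 0.0, -0.0]
ft_force: [1.0, 0.5, 0.6]
width: 0.001
grip_force: 0.0
time: 3.53
ee_pos: [0.5008, 0.2555, 0.234]
eef_rot: [0.703, 0.711, 0.0, 0.002]
ft_force: [0.7, -0.1, 0.5]
width: 0.0004
grip_force: 0.0
```

```bash
python3 -m pendant '[[-0.039,0,0,0],[-0.039,0,0,0],[-0.039,0,0,0],[-0.039,0,0,0],[-0.039,0,0,0],[-0.039,0,0,0],[-0.039,0,0,0],[-0.039,0,0,0]]'
python3 -m pendant '[[-0.039,0,0,0],[-0.039,0,0,0],[-0.039,0,0,0],[-0.039,0,0,0],[-0.039,0,0,0],[-0.02,0,0,0],[0,0,0,0],[0,0,0,0]]'
python3 - <<'E'
from h import *
import cv2,pickle
s=r.read_state();print(s["joint_positions"],s["ee_pos"])
c=r.camera("wrist");pickle.dump(c,open("w1.pkl","wb"));im=c["img"][...,::-1].copy()
for n in("plunger_top","head"):print(n,[(d["bbox"],d["score"]) for d in r.outline_of(n,"wrist")])
cv2.imwrite("pics/w1.png",im)
p=[.5158,-.2374,.0202]
print(c["xyz"],proj(c,st(p,[(0,-100,75),(17,15,168),(17,-15,168),(-17,-15,168),(-17,15,168),(55,-155,14),(-55,-155,14)])).round(1).tolist())
E
```

```text
time: 4.2
ee_pos: [0.5023, -0.05, 0.2339]
eef_rot: [0.699, 0.715, 0.001, 0.0]
ft_force: [1.4, 0.2, -0.8]
width: 0.0003
grip_force: 0.0
time: 4.87
ee_pos: [0.507, -0.2644, 0.2333]
eef_rot: [0.7, 0.714, -0.0, -0.0]
ft_force: [1.2, 1.0, -0.1]
width: 0.0004
grip_force: 0.0
[-0.25576616  0.2582321   0.7846079   1.64180311 -0.18673738  1.31956632
  0.57828997] [ 0.50696626 -0.26444627  0.23334151]
plunger_top []
head [([336.7, 99.8, 51.8, 199.6], 0.83)]
[ 0.50549864 -0.19911953  0.38463239] [[329.7, 250.7], [356.5, 160.9], [355.4, 199.3], [311.9, 199.4], [311.6, 160.9], [366.8, 268.7], [289.7, 268.7]]
```

View pics/w1.png

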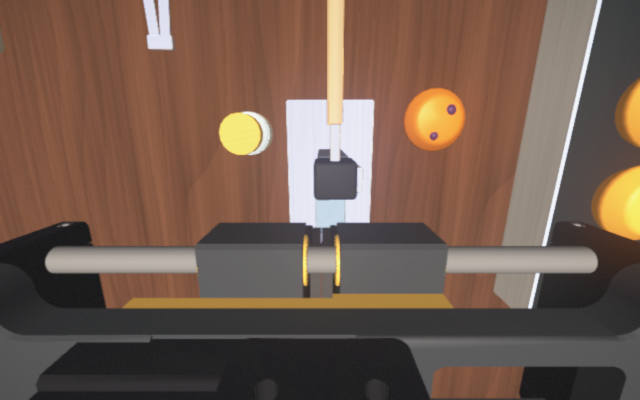

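The wrist view shows the head top at columns 313–357, rows 157–199. The foot's far corners are at (287,100) and (374,100), with the jar at left and the muffin at right, both clear. I'll refine the fit with these.

```bash
python3 - <<'E'
from h import *
import pickle
c=pickle.load(open("w1.pkl","rb"));a=r.camera("scene");b=r.camera("side")
obs=[(c,(-55,75,14),(287,99.5)),(c,(55,75,14),(374,99.5)),(c,(-17,-15,168),(313.5,199)),(c,(17,-15,168),(356.5,198.5)),(c,(-17,15,168),(313.5,158)),(c,(17,15,168),(356,158.5))]
p,e=fit(obs,[.516,-.237,.02]);print(p,e.round(1).tolist())
obs+=[(b,(-55,75,14),(290,274)),(b,(55,75,14),(335,266)),(b,(55,-155,14),(365,352)),(b,(-55,-155,14),(312,365)),(a,(55,-155,14),(216,171.5)),(a,(0,-100,75),(243.5,151.5)),(b,(0,-100,75),(331.5,318)),(a,(-17,15,168),(277,131))]
p,e=fit(obs,[.516,-.237,.02]);print(p,e.round(1).tolist());print(st(p,(0,-100,75)))
# head top height from two views: front-left top corner wrist/side
print(tri([c,b],[(313.5,199),(311.5,257)]))
s=r.read_state();Q=R.from_quat(s["eef_rot"]);print(Q.inv().apply(st(p,(0,-100,75))[0]-s["ee_pos"]), Q.as_matrix().round(3).tolist())
E
```

```text
[ 0.51677256 -0.23665102  0.01930659] [[-1.8, -1.8], [0.7, -1.9], [-0.3, -0.5], [0.1, -0.1], [-0.6, 1.9], [1.8, 1.4]]
[ 0.51681742 -0.23675218  0.0157415 ] [[-1.5, -1.9], [1.0, -1.6], [-0.3, -0.5], [0.1, 0.1], [-0.5, 2.0], [1.9, 1.6], [-0.3, -1.0], [-0.9, -2.1], [0.2, -0.1], [-0.5, 0.3], [-1.1, -0.9], [-0.4, -0.9], [-0.0, -0.5], [0.2, 0.4]]
[[ 0.51839151 -0.33673979  0.075     ]]
[ 0.49959303 -0.25269657  0.16635356]
[-0.07511345  0.00869419  0.15849251] [[-0.024, 1.0, 0.0], [1.0, 0.024, 0.001], [0.001, 0.0, -1.0]]
```

```bash
python3 -m pendant '[[-0.037,0.005,0,0],[-0.0375,0.0045,0,0],[0,0,0.036,0],[0,0,0.036,0],[0,0,0.036,0],[0,0,0.03,0],[0,0,0,0],[0,0,0,0]]'
python3 - <<'E'
from h import *
import cv2
a=r.camera("scene")["img"];b=r.camera("side")["img"]
a=cv2.resize(a[80:230,170:320],(400,400),interpolation=2);b=cv2.resize(b[220:380,255:415],(400,400),interpolation=2)
cv2.imwrite("pics/p1.png",np.hstack([a,b])[...,::-1])
E
```

```text
time: 5.78
ee_pos: [0.5183, -0.3366, 0.0951]
eef_rot: [0.699, 0.715, -0.0, -0.001]
ft_force: [-1.0, -0.0, 0.8]
width: 0.0005
grip_force: 0.0
```

View pics/p1.png

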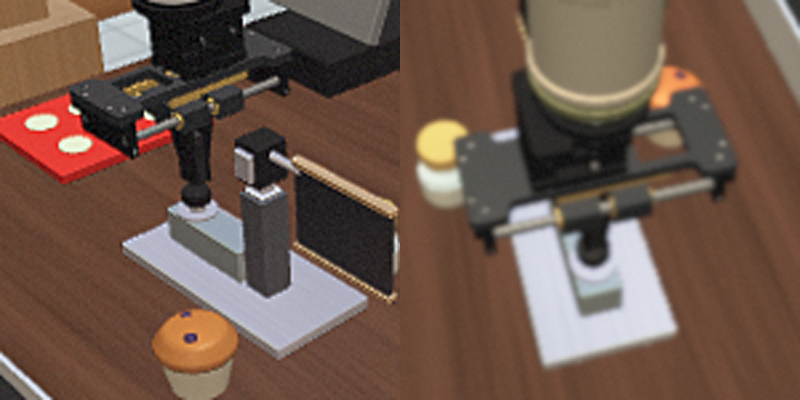

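The closed fingers sit right over the cap in both views, at (195,190) in the left crop and (595,250) in the right, and the mast is clear. Pushing now.

```bash
python3 -m pendant '[[0,0,0.006,0],[0,0,0.004,0],[0,0,0.004,0],[0,0,0.003,0],[0,0,0,0]]'; python3 -m pendant '[[0,0,0.003,0],[0,0,0.002,0],[0,0,0.001,0],[0,0,0,0],[0,0,0,0]]'
```

```text
time: 6.3
ee_pos: [0.5195, -0.338, 0.0798]
eef_rot: [0.699, 0.715, 0.001, 0.001]
ft_force: [0.8, 0.4, 6.5]
width: 0.0006
grip_force: 2.9
time: 6.72
ee_pos: [0.5196, -0.338, 0.0745]
eef_rot: [0.699, 0.715, 0.001, 0.001]
ft_force: [-1.9, 2.7, 14.2]
width: 0.0009
grip_force: 7.5
```

```bash
python3 -m pendant '[[0,0,0.002,0],[0,0,0.001,0],[0,0,0,0],[0,0,0,0]]'; python3 -m pendant '[[0,0,0.002,0],[0,0,0.001,0],[0,0,0,0],[0,0,0,0]]'
```

```text
time: 7.05
ee_pos: [0.5197, -0.3382, 0.0721]
eef_rot: [0.699, 0.715, 0.001, 0.001]
ft_force: [-4.9, 3.2, 20.0]
width: 0.0004
grip_force: 10.3
time: 7.38
ee_pos: [0.52, -0.3385, 0.0714]
eef_rot: [0.699, 0.715, 0.002, 0.002]
ft_force: [-11.8, 10.2, 42.6]
width: 0.0005
grip_force: 21.8
```

```bash
python3 -m pendant '[[0,0,-0.01,0],[0,0,-0.03,0],[0,0,-0.04,0],[0,0,-0.04,0],[0,0,-0.04,0],[0.03,0,0,0],[0.035,0,0,0],[0.035,0,0,0]]'
python3 -m pendant '[[0,0,0,0],[0,0,0,0],[0,0,0,0]]' 0.8
python3 - <<'E'
from h import *
import cv2
p=[.5168,-.2368,.017]
c=r.camera("wrist");b=r.camera("side")
s=r.read_state();Q=R.from_quat(s["eef_rot"])
print(Q.inv().apply(st(p,(0,0,141))[0]-s["ee_pos"]),Q.as_matrix().round(3).tolist()[1])
q=proj(c,st(p,[(17,15,168),(17,-15,168),(-17,-15,168),(-17,15,168)])).round(0);print(q.tolist())
w=c["img"][:,170:490][...,::-1]
b=cv2.resize(b["img"][250:380,275:385],(330,390),interpolation=2)[...,::-1]
cv2.imwrite("pics/h1.png",np.hstack([w[:390],b]))
E
```

```text
time: 8.05
ee_pos: [0.5161, -0.2373, 0.2272]
eef_rot: [0.7, 0.714, 0.0, 0.001]
ft_force: [1.1, 0.6, -0.2]
width: 0.0003
grip_force: 0.0
time: 8.3
ee_pos: [0.5163, -0.2379, 0.2268]
eef_rot: [0.699, 0.715, 0.0, 0.0]
ft_force: [-0.1, -1.2, 0.9]
width: 0.0133
grip_force: 0.0
[0.00223178 0.00087049 0.08562612] [1.0, 0.02, -0.001]
[[345.0, 196.0], [344.0, 234.0], [301.0, 233.0], [300.0, 196.0]]
```

View pics/h1.png

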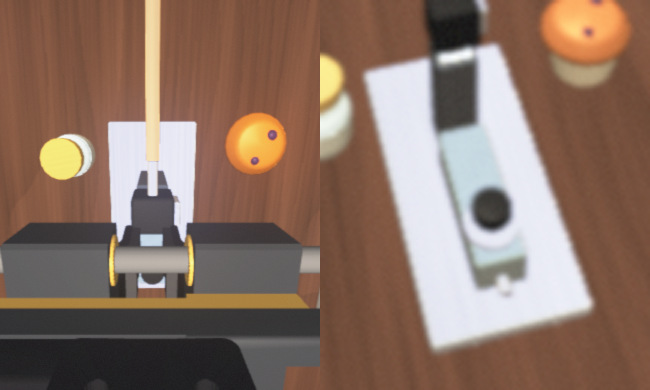

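The catch pin now stands proud of the housing end at (503,285), so the catch is tripped. In the wrist image the head top is where the fit predicts it. Finish opening, then descend.

```bash
python3 -m pendant '[[0.003,0.001,0,0],[0,0,0,0],[0,0,0,0],[0,0,0,0],[0,0,0,0],[0,0,0,0],[0,0,0,0]]'

```

```text
time: 8.98
ee_pos: [0.5172, -0.2347, 0.2265]
eef_rot: [0.699, 0.715, 0.0, 0.0]
ft_force: [-0.2, 1.7, -0.6]
width: 0.0657
grip_force: 0.0
```

```bash
python3 -m pendant '[[0,0,0.025,0],[0,0,0.025,0],[0,0,0.02,0],[0,0,0.01,0],[0,0,0.005,0],[0,0,0,0],[0,0,0,0]]'
python3 -m pendant '[[0,0,0,0],[0,0,0,0],[0,0,0,0],[0,0,0,0],[0,0,0,0],[0,0,0,0],[0,0,0,0],[0,0,0,0]]' 0 35
python3 -m pendant '[[0,0,0,0],[0,0,0,0],[0,0,0,0],[0,0,0,0]]'
```

```text
time: 9.57
ee_pos: [0.5177, -0.2349, 0.1424]
eef_rot: [0.699, 0.715, 0.0, 0.0]
ft_force: [0.3, 0.2, 0.6]
width: 0.0696
grip_force: 0.0
time: 10.23
ee_pos: [0.5174, -0.2346, 0.1418]
eef_rot: [0.699, 0.715, 0.0, 0.0]
ft_force: [-0.1, 0.5, 2.6]
width: 0.0338
grip_force: 35.0
time: 10.57
ee_pos: [0.5174, -0.2346, 0.1417]
eef_rot: [0.699, 0.715, 0.0, 0.0]
ft_force: [-0.2, 0.9, 5.5]
width: 0.0334
grip_force: 35.0
```

Width is 33.4 mm, so the button is flush. Pulling up.

```bash
python3 -m pendant '[[0,0,-0.005,0],[0,0,-0.01,0],[0,0,-0.015,0],[0,0,-0.015,0],[0,0,-0.015,0],[0,0,0,0]]'
```

```text
time: 11.07
ee_pos: [0.5174, -0.2346, 0.203]
eef_rot: [0.699, 0.715, 0.0, 0.0]
ft_force: [0.8, -0.1, -4.3]
width: 0.0342
grip_force: 35.0
```

```bash
python3 -m pendant '[[0,0,-0.015,0],[0,0,-0.015,0],[0,0,-0.015,0],[0,0,-0.015,0],[0,0,-0.008,0],[0,0,0,0],[0,0,0,0]]'; python3 -m pendant '[[0,0,-0.004,0],[0,0,-0.004,0],[0,0,-0.002,0],[0,0,0,0],[0,0,0,0]]'
```

```text
time: 11.65
ee_pos: [0.5173, -0.2346, 0.2685]
eef_rot: [0.699, 0.715, -0.0, -0.0]
ft_force: [5.0, -1.3, -5.6]
width: 0.0335
grip_force: 35.0
time: 12.07
ee_pos: [0.5173, -0.2346, 0.2788]
eef_rot: [0.699, 0.715, -0.0, -0.0]
ft_force: [5.6, -1.1, -6.7]
width: 0.0336
grip_force: 35.0
```

```bash
python3 -m pendant '[[0,0,-0.002,0],[0,0,-0.001,0],[0,0,0,0],[0,0,0,0]]'; python3 -m pendant '[[0,0,-0.001,0],[0,0,0,0],[0,0,0,0]]'
```

```text
time: 12.4
ee_pos: [0.5173, -0.2346, 0.2818]
eef_rot: [0.699, 0.715, -0.0, -0.0]
ft_force: [5.2, -2.2, -7.5]
width: 0.0339
grip_force: 35.0
time: 12.65
ee_pos: [0.5173, -0.2346, 0.2819]
eef_rot: [0.699, 0.715, -0.0, -0.0]
ft_force: [9.0, -3.7, -15.9]
width: 0.0337
grip_force: 35.0
```

The force jumped and the rise stopped at 140 mm, so this is the second stop. One visual check.

```bash
python3 -m pendant '[[0,0,-0.0005,0],[0,0,0,0],[0,0,0,0],[0,0,0,0],[0,0,0,0],[0,0,0,0]]'; python3 - <<'E'
from h import *
import cv2
a=r.camera("scene")["img"];b=r.camera("side")["img"]
a=a[60:260,160:360];b=b[190:390,240:440]
cv2.imwrite("pics/end.png",cv2.resize(np.hstack([a,b]),(800,400))[...,::-1])
E
```

```text
time: 13.15
ee_pos: [0.5173, -0.2346, 0.2819]
eef_rot: [0.699, 0.715, -0.001, -0.0]
ft_force: [10.5, -4.7, -19.3]
width: 0.0334
grip_force: 35.0
```

View pics/end.png

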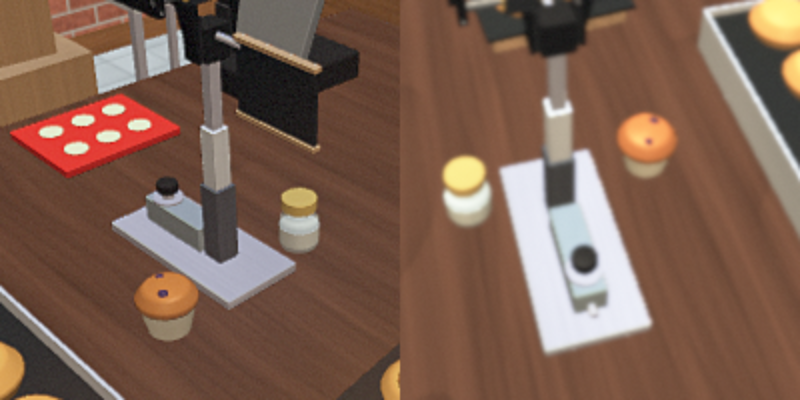

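The mast is fully extended (left crop, (210,20) to (220,250)), with the pin proud at (593,310). The jar and muffin stand where they were.

```bash
python3 -c "
from bench import r
print(r.close_job())"
```

```text
the job is handed in; nothing more can be done
None
```

The stand is at full height and handed in: catch tripped, mast raised 140 mm to the second stop and held with the button squeezed at 13 s; the jar and muffin_a were not disturbed, but the wrist force read 42.6 N as the plunger bottomed under the fingertips (limit 40 N for the arm or gripper body, 120 N for the wrist).

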